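# Guard ring and dust cap on a microscope objective

## Task

A spare microscope objective stands nose-up on its round black base. Slip the metal guard ring whose hole is wide enough over the nose so that it lies flat on the base, then put the tall white dust cap, open side down, over the nose so that it stands upright on the ring, and let go.

Things in the scene. Friction and masses are not known exactly. Their poses are not given: they have to be found in the camera images.
- seat (a point): The objective: a fixed round black base, 104 mm in diameter and 20 mm high, with the upright steel nose at its centre, 22 mm in diameter, rising 42 mm above the base's flat top and tapering to 14 mm over the last 6 mm. This point lies on the nose's axis at the height of the base's flat top; z up.
- ring: The guard ring to use: bare aluminium ring lying flat, 62 mm outside diameter, 42 mm hole, 20 mm high, 50 to 100 g. Origin at the centre of its underside, z up along its axis. (A look-alike of the same outside size has a hole of only 14 mm, too narrow for the nose.)
- cap: The dust cap to use: white plastic round cap, ribbed sides, closed flat top, open underneath, standing open side down; 54 mm outside diameter, 46 mm inside, 50 mm high, 46 mm deep inside, 35 to 70 g. Origin at the centre of its open rim (underside), z up. (A look-alike of the same diameter is only 22 mm high, too shallow.)
Things that resemble listed ones, but are neither listed nor needed, are in the scene too. Leave any purple look-alike of the ring alone.

How it is judged:
By the outcome, as a careful person would: the job done as asked, in the order asked, and still so for the second after the job is handed in, with the robot touching nothing.
It also fails if it takes over 53 s, if anything falls off the work surface, if the arm or the gripper's body presses on something with over 40 N, if the wrist force passes 120 N, or if a joint passes its speed limit or range.

## Robot

A 6-joint arm with a two-finger parallel gripper is mounted at the origin on the work surface. World frame = base frame: x ahead of the robot, y to its left, z up, the work surface at z = 0. Lengths are in mm, angles in rad, forces in N, time in s.
With the tool pointing down it reaches from about 275 to 750 mm from the base axis. Payload 10.2 kg.
Tool frame: the origin (TCP) lies at the very end of the fingers, on their centre line; the grasp point (between the pads) lies 19 mm behind it; z points along the fingers, y is the line along which they close (so a half turn about z gives the same grasp; the last joint's range is limited). The gripper opens to 85 mm and grips with 20 to 120 N. Pads are 22 mm wide; open, the fingers measure 114 mm over their backs; the gripper's body (76 mm by 85 mm) begins 54 mm behind the grasp point. The pads swing forward as they close: fully open they stand 13 mm farther back than shut.
Start: joints at [-1.465, 0.313, 1.498, -0, 1.331, -0.223], TCP at [169.514, -496.887, 231.294] pointing down, gripper open.
Joint ranges: [-2.94, 2.94], [-0.97, 2.17], [0.19, 2.56], [-1.23, 4.37], [0.02, 3.11], [-2.88, 2.88]. Speed limits (rad/s): [2.39, 2.39, 3.01, 3.14, 3.14, 3.14].

## Interface

Orientations are given as a rotation vector (axis times angle).
In Python, from cell import observe, get_image, camera_info, job_done gives the robot as it stands.
- The arm moves only by the tool step_arm, never from a script. Its argument "rows" is a list of rows, each a list of 7 numbers: the turn, a rotation vector about the world's x, y, z scaled (see below), then the shift along the world's x, y, z scaled (see below), then the opening, from 0 (shut) to 1 (fully open). A call has exactly 5 rows; each row is the pose to reach, as a shift and turn from the pose commanded when the call began, turning the shorter way round; what a row does not reach only later rows make up. The controller multiplies each number of a shift by 12 cm and each number of a turn by 360 degrees. A row lasts 1/12 s, in which the tool goes at most 41.7 mm and 7.16 degrees, less where a joint would pass 70% of its speed; a pose out of reach is approached as far as the arm can. A call with a number of a shift or a turn outside -1 to 1 is refused whole. A call with a gripper value outside its range is refused whole. The fingers move at their own pace and stop on an object; "force" is the grip in N (left out, the last holds). Time passes only in rows, so rows that repeat a pose let the fingers close, or fill a call up. It gives the time, the measured TCP pose, the force, the opening and the grip force at its end, in the units of the state.
- observe(): the state, without advancing time (a new reading comes with each control period).
- get_image(name): name is "side" or "top" or "wrist"; returns the picture (480x640x3 uint8, red, green, blue); there is no depth.
- camera_info(name): a dict with "camera_matrix" (3x3 intrinsics, pixels), "R" (3x3) and "t" (3): a world point X has camera coordinates R X + t. Camera axes: x right, y down, z forward; pixel columns grow to the right and rows downward; lengths in mm; the calibration is good to about 2 mm. A picture is of the moment at which its call begins: read the wrist's pose just before it. camera_info takes no time and is no camera call; for the wrist camera it gives the pose at the moment of the call.
- job_done(): hands the job in; it is judged then, once.
The state is a dict: "time_s": time; "q": joint angles; "joint_velocities": joint speeds; "effort": joint torques, N m; "ee_pos": TCP position; "tcp_rot": TCP orientation; "force": force on the tool from outside, world axes, zero at the start; "torque": the same for the moment, N m; "width": finger opening in mm; "grasp_force": force on a finger pad.
Only numpy, scipy, OpenCV 4.12 (cv2) and the standard library are available. Lean on these libraries where they do the work, as an engineer would, in place of code of your own. Each camera call takes 0.05 s, during which the arm holds its last target. There are 200 camera calls.

## Working session

There is one attempt and no reset: what is moved stays moved. The work goes in short steps, Python scripts to look and compute and a tool call to move; the robot and the scene stay as the last step left them, time stands still between calls to the robot, and variables do not carry over. Pictures are saved under pics/ and viewed, at most 10 in all, crops included, and the job is handed in when it is done.

Besides the shell and the picture viewer there is one more tool, called after "Call:" in YAML: its name, and indented under it one key for each argument. step_arm: Moves the arm, as the interface text tells. Shifts and turns lie within -1 to 1; 1 stands for 12 cm of shift or 360 degrees of turn. Its arguments: {"type":"object","properties":{"rows":{"type":"array","items":{"type":"array","items":{"type":"number"}}},"force":{"type":"number"}},"required":["rows"]}

```bash
mkdir -p pics; python3 - <<'E'
from cell import *
import cv2
o=observe();print(o)
for n in("side","top"):
    cv2.imwrite(f"pics/{n}0.png",get_image(n)[:,:,::-1]);c=camera_info(n);print(n,c)
E
```

```text
{'time_s': 0.0, 'q': array([-1.46542666e+00,  3.13439434e-01,  1.49846843e+00,  6.40325773e-07,
        1.33099292e+00, -2.23407878e-01]), 'joint_velocities': array([-3.56607310e-04,  4.65128501e-04,  1.37788366e-03,  2.84406144e-04,
       -4.64476068e-05, -1.00648149e-03]), 'effort': array([ 1.00946470e-04, -4.12269688e+01, -2.59741491e+01, -1.97721674e-04,
        4.13898902e-03, -2.40404825e-05]), 'ee_pos': array([ 169.47119565, -496.61240223,  230.72868401]), 'tcp_rot': array([-3.09795131e+00, -5.13905742e-01, -1.22126756e-04]), 'force': array([-0.63272493,  0.39003758,  0.54433376]), 'torque': array([ 0.04062608,  0.00110307, -0.05184635]), 'grasp_force': 0.0, 'width': 85.37505500058546}
side {'camera_matrix': array([[518.29655333,   0.        , 322.5420791 ],
       [  0.        , 518.29655333, 240.65352507],
       [  0.        ,   0.        ,   1.        ]]), 'R': array([[ 0.97820852, -0.20749262,  0.0074095 ],
       [-0.12203517, -0.60346485, -0.78799593],
       [ 0.16797472,  0.76992012, -0.61563586]]), 't': array([-540.63332498,   77.36795932,  947.87585267])}
top {'camera_matrix': array([[538.27220568,   0.        , 325.69938675],
       [  0.        , 538.27220568, 234.99520997],
       [  0.        ,   0.        ,   1.        ]]), 'R': array([[ 0.0088897 , -0.9997279 , -0.02156609],
       [-0.99061608, -0.00586306, -0.13654815],
       [ 0.13638455,  0.02257758, -0.99039866]]), 't': array([ -64.89140616,  542.20392046, 1030.52537626])}
```

View pics/top0.png

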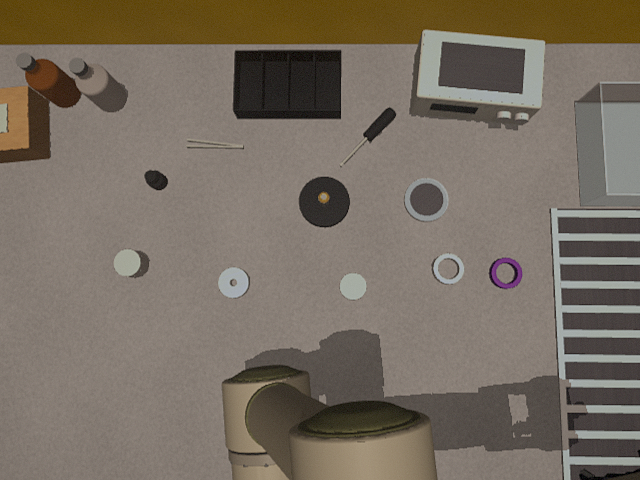

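View pics/side0.png

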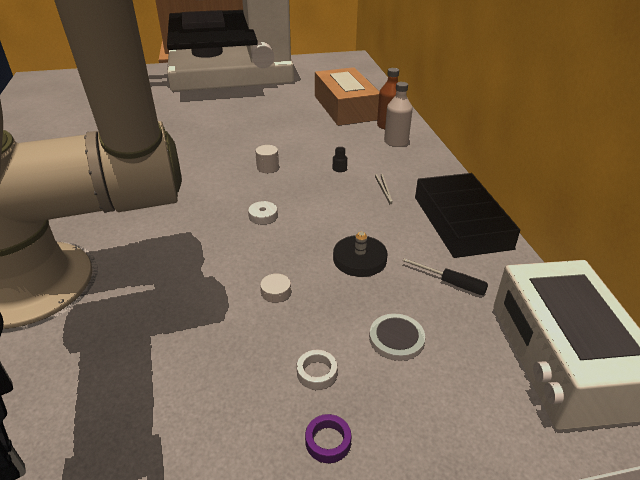

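Top view: the objective is at (324,200). The ring with the wide hole is at (448,268); the look-alikes are the narrow-hole ring at (233,282) and the purple one at (506,273). The tall cap is at (127,263), and at (267,158) in the side view. The shallow cap is at (353,286). I'll confirm with an enlarged crop and measure.

```bash
cat > h.py <<'E'
import numpy as np,cv2
from cell import *
def ray(c,uv,z):
    K,R,t=c["camera_matrix"],c["R"],c["t"]
    d=R.T@np.linalg.solve(K,[*uv,1.]);o=-R.T@t
    return o+d*(z-o[2])/d[2]
def proj(c,X):
    p=(c["R"]@np.atleast_2d(X).T).T+c["t"];p=p@c["camera_matrix"].T
    return p[:,:2]/p[:,2:]
def circ(c,x,y,z,r):
    a=np.linspace(0,2*np.pi,60);return proj(c,np.c_[x+r*np.cos(a),y+r*np.sin(a),0*a+z])
E
python3 - <<'E'
from h import *
T=camera_info("top");S=camera_info("side")
t=cv2.imread("pics/top0.png");s=cv2.imread("pics/side0.png")
for n,uv,z in(("ring",(448,268),20),("cap",(127,263),50),("shallow",(353,286),22),("narrow",(233,282),20),("base",(324.5,201.5),20),("tip",(323.5,197.5),62)):
    print(n,ray(T,uv,z).round(1),proj(S,ray(T,uv,z)).round(1))
print("side",ray(S,(317.5,365.5),20).round(1),ray(S,(267,151.5),50).round(1),ray(S,(360,252.5),20).round(1))
def crop(im,u,v,h=33): return cv2.resize(im[v-h:v+h,u-h:u+h],(266,266),interpolation=cv2.INTER_CUBIC)
m=np.vstack([np.hstack([crop(t,448,268),crop(t,127,263),crop(t,324,202)]),np.hstack([crop(s,317,368),crop(s,267,158),crop(s,360,252)])])
cv2.imwrite("pics/m.png",m)
E
```

```text
ring [ 480.2 -304.1   20. ] [[317.5 364.3]]
cap [483.1 327.6  50. ] [[266.3 150. ]]
shallow [ 443.  -115.6   22. ] [[275.7 283.3]]
narrow [449.1 123.8  20. ] [[263.1 208.8]]
base [613.6 -57.4  20. ] [[359.9 251.8]]
tip [613.1 -56.5  62. ] [[360.6 234.1]]
side [ 479.8 -306.4   20. ] [483.8 319.8  50. ] [613.2 -59.5  20. ]
```

View pics/m.png

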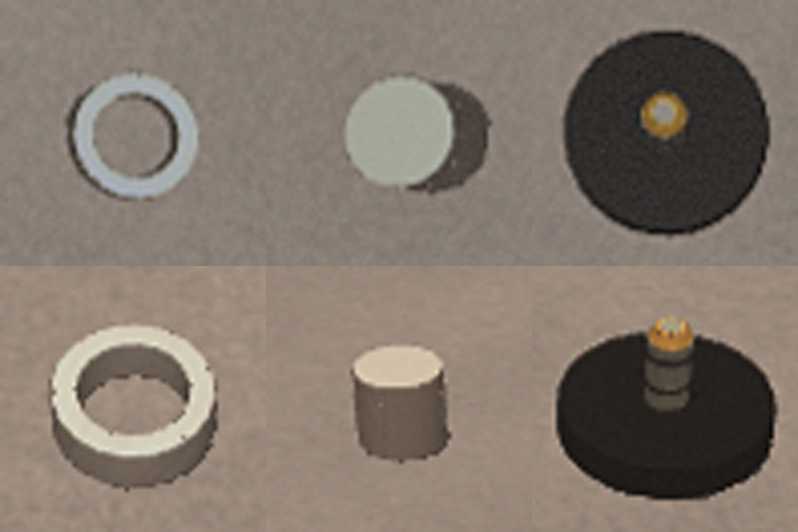

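Call:
step_arm:
  rows:
    - [0,0,0,0.172,0.106,0,1]
    - [0,0,0,0.344,0.213,0,1]
    - [0,0,0,0.517,0.319,0,1]
    - [0,0,0,0.689,0.425,0,1]
    - [0,0,0,0.861,0.532,0,1]

```text
time_s: 0.52
ee_pos: [273.6, -432.2, 231.0]
tcp_rot: [-3.099, -0.514, 0.0]
force: [0.7, -0.3, 0.4]
width: 85.8
grasp_force: 0.0
```

Call:
step_arm:
  rows:
    - [0,0,0,0.172,0.106,0,1]
    - [0,0,0,0.344,0.213,0,1]
    - [0,0,0,0.517,0.319,0,1]
    - [0,0,0,0.689,0.425,0,1]
    - [0,0,0,0.861,0.532,0,1]

```text
time_s: 0.93
ee_pos: [377.0, -368.3, 231.0]
tcp_rot: [-3.099, -0.514, 0.0]
force: [0.1, -0.7, -0.2]
width: 85.0
grasp_force: 0.0
```

Call:
step_arm:
  rows:
    - [0,0,0,0.172,0.106,-0.1,1]
    - [0,0,0,0.344,0.213,-0.2,1]
    - [0,0,0,0.517,0.319,-0.3,1]
    - [0,0,0,0.689,0.425,-0.3,1]
    - [0,0,0,0.861,0.532,-0.3,1]

```text
time_s: 1.35
ee_pos: [480.1, -304.3, 194.2]
tcp_rot: [-3.097, -0.514, 0.002]
force: [0.0, -0.4, 0.6]
width: 85.6
grasp_force: 0.0
```

Call:
step_arm:
  rows:
    - [0,0,0,0,0,0,1]
    - [0,0,0,0,0,0,1]
    - [0,0,0,0,0,0,1]
    - [0,0,0,0,0,0,1]
    - [0,0,0,0,0,0,1]

```text
time_s: 1.77
ee_pos: [478.8, -305.9, 195.4]
tcp_rot: [-3.1, -0.512, 0.0]
force: [-0.9, 0.5, -0.9]
width: 85.5
grasp_force: 0.0
```

```bash
python3 - <<'E'
from h import *
c=camera_info("wrist");im=get_image("wrist")[:,:,::-1].copy();print(observe()["ee_pos"],c["R"].round(3).tolist(),c["t"])
for x,y,z,r in((479.5,-305.5,20,31),(479.5,-305.5,20,21)):
    cv2.polylines(im,[circ(c,x,y,z,r).round().astype(int)],True,(0,0,255),1)
print(proj(c,[[479.5,-305.5,20]]))
cv2.imwrite("pics/w1.png",im)
E
```

```text
[ 478.9354822  -305.87311375  195.39486706] [[0.323, -0.947, -0.0], [-0.911, -0.31, 0.272], [-0.258, -0.088, -0.962]] [-443.86964408  314.62705104  439.75101516]
[[314.95264582 214.69077852]]
```

View pics/w1.png

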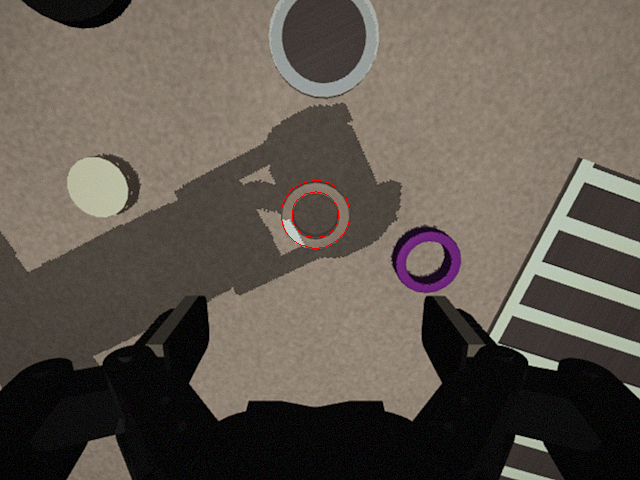

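The overlay sits on the ring, which is in shadow at (315,214), so its position is confirmed. The wide hole is visible and the purple ring is well clear. Descending now.

Call:
step_arm:
  rows:
    - [0,0,0,0.005,0,-0.18,1]
    - [0,0,0,0.005,0,-0.36,1]
    - [0,0,0,0.005,0,-0.54,1]
    - [0,0,0,0.005,0,-0.72,1]
    - [0,0,0,0.005,0,-0.9,1]

```text
time_s: 2.23
ee_pos: [479.7, -305.7, 86.5]
tcp_rot: [3.099, 0.513, 0.0]
force: [-0.0, -0.5, 0.4]
width: 85.1
grasp_force: 0.0
```

Call:
step_arm:
  rows:
    - [0,0,0,0,0,-0.16,1]
    - [0,0,0,0,0,-0.32,1]
    - [0,0,0,0,0,-0.48,1]
    - [0,0,0,0,0,-0.6,1]
    - [0,0,0,0,0,-0.69,1]

```text
time_s: 2.65
ee_pos: [479.4, -305.4, 3.2]
tcp_rot: [-3.098, -0.513, 0.001]
force: [0.2, -0.3, -0.0]
width: 85.5
grasp_force: 0.0
```

Call:
step_arm:
  rows:
    - [0,0,0,0,0,0,1]
    - [0,0,0,0,0,0,0.5]
    - [0,0,0,0,0,0,0.5]
    - [0,0,0,0,0,0,0.5]
    - [0,0,0,0,0,0,0.5]
  force: 40

```text
time_s: 3.07
ee_pos: [480.6, -306.0, 5.9]
tcp_rot: [3.097, 0.514, 0.002]
force: [-0.4, 0.7, 5.7]
width: 59.2
grasp_force: 43.9
```

Call:
step_arm:
  rows:
    - [0,0,0,0,0,0,0.5]
    - [0,0,0,0,0,0,0.5]
    - [0,0,0,0,0,0,0.5]
    - [0,0,0,0,0,0,0.5]
    - [0,0,0,0,0,0,0.5]

```text
time_s: 3.48
ee_pos: [480.6, -306.0, 5.9]
tcp_rot: [3.097, 0.514, 0.002]
force: [-0.4, -0.7, 7.0]
width: 58.9
grasp_force: 43.9
```

Call:
step_arm:
  rows:
    - [0,0,0,0,0,0.06,0.5]
    - [0,0,0,0,0,0.2,0.5]
    - [0,0,0,0,0,0.4,0.5]
    - [0,0,0,0,0,0.6,0.5]
    - [0,0,0,0,0,0.75,0.5]

```text
time_s: 3.9
ee_pos: [480.3, -305.5, 96.9]
tcp_rot: [3.098, 0.514, 0.002]
force: [0.2, 0.8, -1.2]
width: 59.1
grasp_force: 43.4
```

Call:
step_arm:
  rows:
    - [0,0,0,0,0,0,0.5]
    - [0,0,0,0,0,0,0.5]
    - [0,0,0,0,0,0,0.5]
    - [0,0,0,0,0,0,0.5]
    - [0,0,0,0,0,0,0.5]

```text
time_s: 4.32
ee_pos: [479.7, -305.0, 93.4]
tcp_rot: [-3.098, -0.514, 0.002]
force: [0.2, 0.1, -1.2]
width: 59.1
grasp_force: 43.5
```

```bash
python3 - <<'E'
from h import *
c=camera_info("wrist");w=get_image("wrist")[:,:,::-1];s=get_image("side")[:,:,::-1];o=observe();print(o["ee_pos"],o["tcp_rot"],o["width"],o["grasp_force"])
p=proj(camera_info("side"),[o["ee_pos"]])[0].astype(int);print(p)
u,v=np.clip(p,100,[540,380])
sc=cv2.resize(s[v-80:v+80,u-80:u+80],(480,480),interpolation=cv2.INTER_CUBIC)
wc=cv2.resize(w[240:480,160:480],(320,240))
m=np.zeros((480,800,3),np.uint8);m[:,:480]=sc;m[:240,480:]=wc
print(proj(c,[o["ee_pos"]]))
cv2.imwrite("pics/g1.png",m)
E
```

```text
[ 479.84654585 -305.16861726   93.77436631] [-3.09820486e+00 -5.13872914e-01  1.23095610e-03] 59.223003294750676 43.46049540115928
[317 331]
[[315.88020144 300.71611368]]
```

View pics/g1.png

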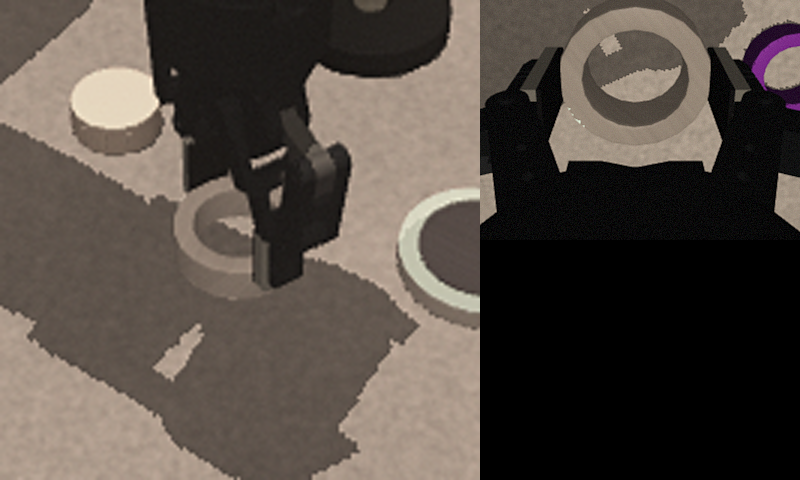

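Ring held level. The fingertips reach about its underside. Next I'll compare its centre with the TCP.

```bash
python3 - <<'E'
from h import *
c=camera_info("wrist");o=observe();p=o["ee_pos"]
tx=np.array([.947,.323])
for d in(-2,0,2):
  for r in(31,21):
    e=circ(c,p[0]+d*tx[0],p[1]+d*tx[1],p[2]+14.1,r);print(d,r,e.min(0).round(1),e.max(0).round(1))
E
```

```text
-2 31 [237.  245.8] [393.9 387.3]
-2 21 [262.4 271. ] [368.5 366.7]
0 31 [236.7 240.7] [394.2 383.2]
0 21 [262.2 266.1] [368.7 362.4]
2 31 [236.4 235.5] [394.5 379.1]
2 21 [262.  261.1] [368.9 358.2]
```

Call:
step_arm:
  rows:
    - [0,0,0,0.075,0.138,0.05,0.5]
    - [0,0,0,0.149,0.275,0.1,0.5]
    - [0,0,0,0.224,0.413,0.1,0.5]
    - [0,0,0,0.298,0.55,0.1,0.5]
    - [0,0,0,0.373,0.688,0.1,0.5]

```text
time_s: 4.83
ee_pos: [525.1, -222.0, 106.2]
tcp_rot: [-3.099, -0.514, 0.0]
force: [-0.7, -0.6, 0.1]
width: 58.9
grasp_force: 43.5
```

Call:
step_arm:
  rows:
    - [0,0,0,0.075,0.138,0,0.5]
    - [0,0,0,0.149,0.275,0,0.5]
    - [0,0,0,0.224,0.413,0,0.5]
    - [0,0,0,0.298,0.55,0,0.5]
    - [0,0,0,0.373,0.688,0,0.5]

```text
time_s: 5.25
ee_pos: [569.8, -139.3, 106.1]
tcp_rot: [-3.099, -0.514, 0.001]
force: [0.1, -0.9, -1.2]
width: 59.0
grasp_force: 43.5
```

Call:
step_arm:
  rows:
    - [0,0,0,0.075,0.138,0,0.5]
    - [0,0,0,0.149,0.275,0,0.5]
    - [0,0,0,0.224,0.413,0,0.5]
    - [0,0,0,0.31,0.56,0,0.5]
    - [0,0,0,0.373,0.688,0,0.5]

```text
time_s: 5.67
ee_pos: [614.8, -56.5, 106.0]
tcp_rot: [-3.099, -0.514, 0.001]
force: [0.7, 0.2, -0.5]
width: 59.0
grasp_force: 43.5
```

Call:
step_arm:
  rows:
    - [0,0,0,0,0,0,0.5]
    - [0,0,0,0,0,0,0.5]
    - [0,0,0,0,0,0,0.5]
    - [0,0,0,0,0,0,0.5]
    - [0,0,0,0,0,0,0.5]

```text
time_s: 6.08
ee_pos: [614.1, -58.5, 106.5]
tcp_rot: [-3.099, -0.513, 0.0]
force: [0.3, -0.4, -1.3]
width: 58.8
grasp_force: 43.5
```

```bash
python3 - <<'E'
from h import *
c=camera_info("wrist");w=get_image("wrist")[:,:,::-1].copy();o=observe();p=o["ee_pos"];print(p)
C=proj(c,[[613.3,-58,62],[613.3,-58,20]]);print(C)
cv2.polylines(w,[circ(c,613.3,-58,62,7).round().astype(int)],True,(0,0,255),1)
cv2.polylines(w,[circ(c,p[0],p[1],p[2]+14.1,31).round().astype(int)],True,(0,255,0),1)
cv2.polylines(w,[circ(c,613.3,-58,20,52).round().astype(int)],True,(0,0,255),1)
cv2.imwrite("pics/g2.png",cv2.resize(w[180:420,160:480],(800,600),interpolation=cv2.INTER_CUBIC))
E
```

```text
[614.13605659 -58.39935063 106.50908215]
[[313.96744367 266.26771501]
 [314.14397537 244.41655235]]
```

View pics/g2.png

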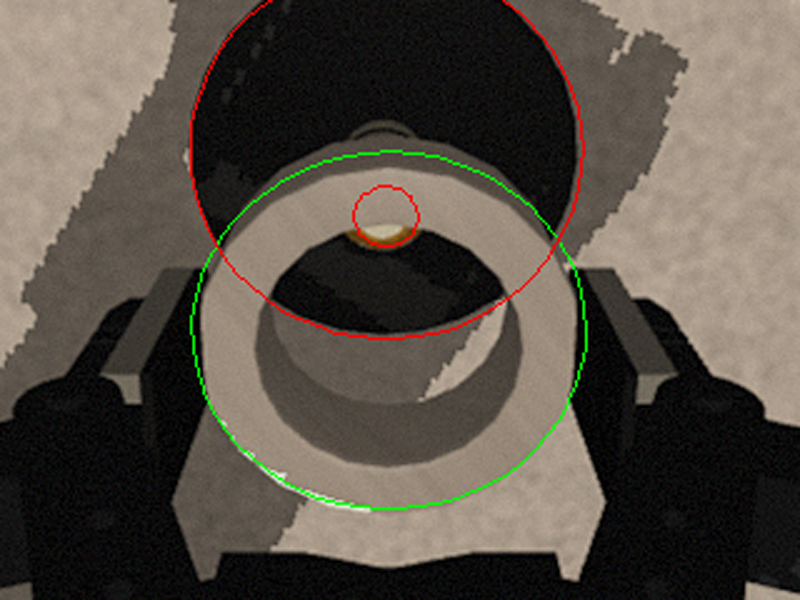

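Base overlay matches. The ring's hole centre is about 1.7 mm towards the camera from the TCP, so I'll shift slightly and lower.

Call:
step_arm:
  rows:
    - [0,0,0,0.007,0.007,-0.1,0.5]
    - [0,0,0,0.007,0.007,-0.2,0.5]
    - [0,0,0,0.007,0.007,-0.3,0.5]
    - [0,0,0,0.007,0.007,-0.4,0.5]
    - [0,0,0,0.007,0.007,-0.5,0.5]

```text
time_s: 6.55
ee_pos: [614.8, -56.8, 44.6]
tcp_rot: [-3.099, -0.514, 0.002]
force: [0.4, 0.1, -1.9]
width: 59.3
grasp_force: 43.5
```

Call:
step_arm:
  rows:
    - [0,0,0,0,0,-0.05,0.5]
    - [0,0,0,0,0,-0.1,0.5]
    - [0,0,0,0,0,-0.13,0.5]
    - [0,0,0,0,0,-0.15,0.5]
    - [0,0,0,0,0,-0.15,0.5]

```text
time_s: 6.97
ee_pos: [615.2, -56.8, 28.3]
tcp_rot: [-3.099, -0.514, 0.0]
force: [-0.4, -0.7, -1.5]
width: 58.9
grasp_force: 43.5
```

Call:
step_arm:
  rows:
    - [0,0,0,0,0,-0.005,0.5]
    - [0,0,0,0,0,-0.01,0.5]
    - [0,0,0,0,0,-0.015,0.5]
    - [0,0,0,0,0,-0.02,0.5]
    - [0,0,0,0,0,-0.02,0.5]

```text
time_s: 7.38
ee_pos: [615.2, -56.8, 26.1]
tcp_rot: [-3.099, -0.514, -0.0]
force: [0.0, 0.6, -0.9]
width: 59.2
grasp_force: 43.5
```

Call:
step_arm:
  rows:
    - [0,0,0,0,0,-0.004,0.5]
    - [0,0,0,0,0,-0.008,0.5]
    - [0,0,0,0,0,-0.012,0.5]
    - [0,0,0,0,0,-0.012,0.5]
    - [0,0,0,0,0,-0.012,0.5]

```text
time_s: 7.8
ee_pos: [615.3, -56.9, 25.8]
tcp_rot: [3.099, 0.514, 0.001]
force: [-4.2, 1.9, 9.5]
width: 59.1
grasp_force: 44.5
```

```bash
python3 - <<'E'
from h import *
c=camera_info("wrist");w=get_image("wrist")[:,:,::-1].copy();s=get_image("side")[:,:,::-1];o=observe();print(o["ee_pos"],o["force"])
m=np.hstack([cv2.resize(s[170:290,300:420],(400,400),interpolation=cv2.INTER_CUBIC),cv2.resize(w[220:420,215:415],(400,400),interpolation=cv2.INTER_CUBIC)])
cv2.imwrite("pics/g3.png",m)
E
```

```text
[615.35370601 -56.90120725  25.88515467] [-5.28599412  1.48849998  8.55914618]
```

View pics/g3.png

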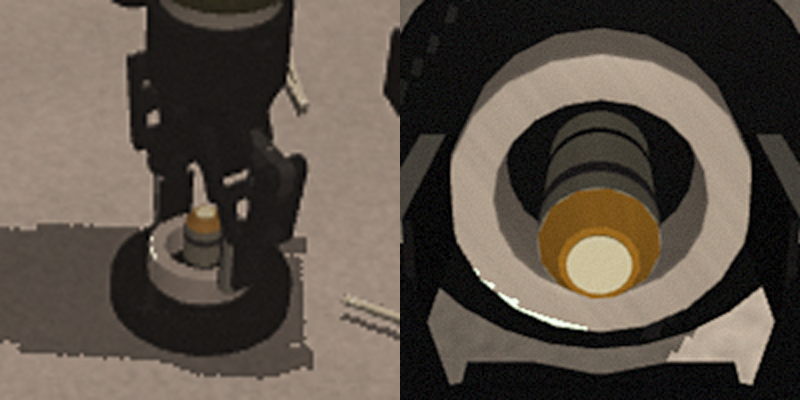

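Ring is on the base with the nose through it and the contact force is up. Releasing.

Call:
step_arm:
  rows:
    - [0,0,0,0,0,0.008,0.5]
    - [0,0,0,0,0,0.008,0.8]
    - [0,0,0,0,0,0.008,1]
    - [0,0,0,0,0,0.008,1]
    - [0,0,0,0,0,0.008,1]

```text
time_s: 8.32
ee_pos: [615.2, -56.9, 25.4]
tcp_rot: [-3.099, -0.514, 0.0]
force: [-0.6, 0.5, -0.3]
width: 85.5
grasp_force: 0.0
```

Call:
step_arm:
  rows:
    - [0,0,0,0,0,0.03,1]
    - [0,0,0,0,0,0.2,1]
    - [0,0,0,0,0,0.45,1]
    - [0,0,0,0,0,0.7,1]
    - [0,0,0,0,0,0.98,1]

```text
time_s: 8.73
ee_pos: [614.7, -56.7, 144.2]
tcp_rot: [-3.099, -0.514, 0.002]
force: [-0.1, -0.5, -0.0]
width: 85.5
grasp_force: 0.0
```

Call:
step_arm:
  rows:
    - [0,0,0,0,0.2,0.1,1]
    - [0,0,0,0,0.4,0.2,1]
    - [0,0,0,-0.05,0.6,0.2,1]
    - [0,0,0,-0.1,0.8,0.2,1]
    - [0,0,0,-0.15,1,0.2,1]

```text
time_s: 9.15
ee_pos: [596.9, 64.2, 167.6]
tcp_rot: [3.099, 0.514, 0.001]
force: [0.2, 0.8, 0.3]
width: 85.4
grasp_force: 0.0
```

Call:
step_arm:
  rows:
    - [0,0,0,-0.1,0.2,0,1]
    - [0,0,0,-0.2,0.4,0,1]
    - [0,0,0,-0.3,0.6,0,1]
    - [0,0,0,-0.4,0.8,0,1]
    - [0,0,0,-0.5,1,0,1]

```text
time_s: 9.57
ee_pos: [536.5, 184.2, 167.5]
tcp_rot: [-3.099, -0.514, -0.001]
force: [-0.7, 0.2, -0.3]
width: 85.1
grasp_force: 0.0
```

Call:
step_arm:
  rows:
    - [0,0,0,-0.1,0.2,0,1]
    - [0,0,0,-0.2,0.4,0,1]
    - [0,0,0,-0.3,0.6,0,1]
    - [0,0,0,-0.4,0.8,0,1]
    - [0,0,0,-0.43,1,0,1]

```text
time_s: 9.98
ee_pos: [484.1, 304.4, 167.7]
tcp_rot: [-3.099, -0.515, 0.0]
force: [0.9, -0.4, 0.6]
width: 85.4
grasp_force: 0.0
```

Call:
step_arm:
  rows:
    - [0,0,0,0,0.1,0,1]
    - [0,0,0,0,0.175,0,1]
    - [0,0,0,0,0.175,0,1]
    - [0,0,0,0,0.175,0,1]
    - [0,0,0,0,0.175,0,1]

```text
time_s: 10.4
ee_pos: [486.1, 323.1, 167.2]
tcp_rot: [3.099, 0.512, -0.0]
force: [-0.5, -0.7, 0.5]
width: 85.2
grasp_force: 0.0
```

```bash
python3 - <<'E'
from h import *
T=camera_info("top")
c=camera_info("wrist");w=get_image("wrist")[:,:,::-1].copy();t=get_image("top")[:,:,::-1].copy();o=observe();print(o["ee_pos"])
print(ray(T,(127,262.5),50),ray(camera_info("side"),(266.8,150.1),50))
x,y=484,327
for z in(0,50): cv2.polylines(w,[circ(c,x,y,z,27).round().astype(int)],True,(0,0,255),1)
a=cv2.resize(t[165:235,290:360],(400,400),interpolation=cv2.INTER_CUBIC)
p=proj(c,[[x,y,50]])[0].astype(int);print(p);u,v=p;v=max(v,100)
b=cv2.resize(w[v-100:v+100,u-100:u+100],(400,400),interpolation=cv2.INTER_CUBIC)
for z,r in((40,31),(40,21),(20,52),(62,7)): print(z,r,((circ(T,613.3,-58,z,r).min(0)-[290,165])*400/70).round(),((circ(T,613.3,-58,z,r).max(0)-[290,165])*400/70).round())
cv2.imwrite("pics/c1.png",np.hstack([a,b]))
E
```

```text
[486.00895288 323.20446319 167.19983894]
[484.11881593 327.65832498  50.        ] [484.20038725 326.93875057  50.        ]
[309 232]
40 31 [109. 111.] [286. 285.]
40 21 [137. 139.] [258. 257.]
20 52 [53. 67.] [345. 354.]
62 7 [175. 165.] [216. 205.]
```

View pics/c1.png

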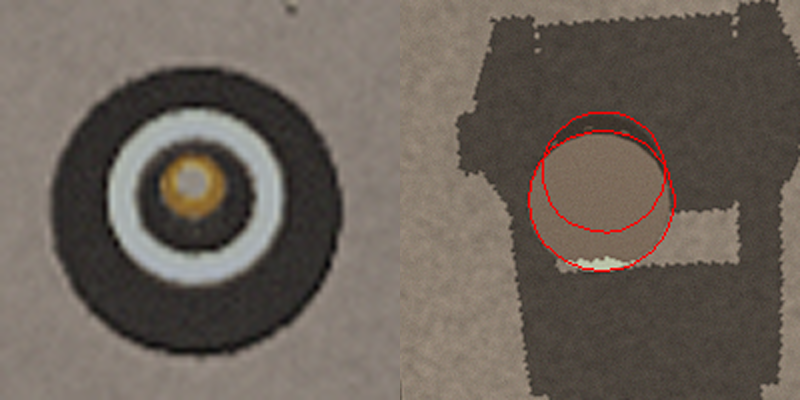

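The ring lies flat and concentric: outline 107–285 and 108–286 against 109–286 and 111–285 predicted. The overlay matches the tall cap's top. Grasping the cap at mid-height.

Call:
step_arm:
  rows:
    - [0,0,0,-0.017,0.034,-0.14,1]
    - [0,0,0,-0.017,0.034,-0.28,1]
    - [0,0,0,-0.017,0.034,-0.42,1]
    - [0,0,0,-0.017,0.034,-0.56,1]
    - [0,0,0,-0.017,0.034,-0.7,1]

```text
time_s: 10.92
ee_pos: [483.8, 327.5, 82.6]
tcp_rot: [3.099, 0.513, 0.0]
force: [-0.1, 0.6, 0.0]
width: 85.2
grasp_force: 0.0
```

Call:
step_arm:
  rows:
    - [0,0,0,0,0,-0.15,1]
    - [0,0,0,0,0,-0.3,1]
    - [0,0,0,0,0,-0.42,1]
    - [0,0,0,0,0,-0.527,1]
    - [0,0,0,0,0,-0.527,1]

```text
time_s: 11.33
ee_pos: [482.6, 327.0, 17.6]
tcp_rot: [3.098, 0.512, -0.007]
force: [-0.6, 0.1, -0.0]
width: 85.4
grasp_force: 0.0
```

Call:
step_arm:
  rows:
    - [0,0,0,0,0,0,0.8]
    - [0,0,0,0,0,0,0.5]
    - [0,0,0,0,0,0,0.5]
    - [0,0,0,0,0,0,0.5]
    - [0,0,0,0,0,0,0.5]
  force: 30

```text
time_s: 11.75
ee_pos: [484.3, 328.3, 21.3]
tcp_rot: [-3.099, -0.514, -0.003]
force: [-0.4, -1.6, 6.0]
width: 52.8
grasp_force: 31.8
```

Call:
step_arm:
  rows:
    - [0,0,0,0,0,0,0.5]
    - [0,0,0,0,0,0.02,0.5]
    - [0,0,0,0,0,0.06,0.5]
    - [0,0,0,0,0,0.1,0.5]
    - [0,0,0,0,0,0.1,0.5]

```text
time_s: 12.17
ee_pos: [484.0, 328.5, 33.2]
tcp_rot: [-3.099, -0.514, -0.003]
force: [0.3, -1.5, -0.6]
width: 52.7
grasp_force: 31.5
```

Call:
step_arm:
  rows:
    - [0,0,0,0,0,0.15,0.5]
    - [0,0,0,0,0,0.3,0.5]
    - [0,0,0,0,0,0.45,0.5]
    - [0,0,0,0,0,0.6,0.5]
    - [0,0,0,0,0,0.77,0.5]

```text
time_s: 12.58
ee_pos: [483.2, 328.1, 124.9]
tcp_rot: [3.099, 0.514, -0.001]
force: [0.5, -0.3, -1.7]
width: 53.0
grasp_force: 31.8
```

Call:
step_arm:
  rows:
    - [0,0,0,0.054,-0.12,0,0.5]
    - [0,0,0,0.108,-0.28,0,0.5]
    - [0,0,0,0.162,-0.45,0,0.5]
    - [0,0,0,0.216,-0.62,0,0.5]
    - [0,0,0,0.27,-0.804,0,0.5]

```text
time_s: 13.0
ee_pos: [516.0, 231.0, 124.4]
tcp_rot: [-3.099, -0.515, -0.0]
force: [-0.0, 0.3, -1.3]
width: 52.7
grasp_force: 31.8
```

Call:
step_arm:
  rows:
    - [0,0,0,0.054,-0.16,0,0.5]
    - [0,0,0,0.108,-0.32,0,0.5]
    - [0,0,0,0.162,-0.48,0,0.5]
    - [0,0,0,0.216,-0.64,0,0.5]
    - [0,0,0,0.27,-0.804,0,0.5]

```text
time_s: 13.42
ee_pos: [548.5, 134.4, 124.4]
tcp_rot: [-3.099, -0.514, 0.0]
force: [0.5, 0.3, -1.0]
width: 52.7
grasp_force: 31.8
```

Call:
step_arm:
  rows:
    - [0,0,0,0.054,-0.16,0,0.5]
    - [0,0,0,0.108,-0.32,0,0.5]
    - [0,0,0,0.162,-0.48,0,0.5]
    - [0,0,0,0.216,-0.64,0,0.5]
    - [0,0,0,0.27,-0.804,0,0.5]

```text
time_s: 13.83
ee_pos: [580.9, 37.9, 124.4]
tcp_rot: [-3.099, -0.514, 0.0]
force: [0.3, 1.3, -0.8]
width: 52.9
grasp_force: 31.8
```

Call:
step_arm:
  rows:
    - [0,0,0,0.054,-0.2,0,0.5]
    - [0,0,0,0.108,-0.4,0,0.5]
    - [0,0,0,0.162,-0.57,0,0.5]
    - [0,0,0,0.216,-0.7,0,0.5]
    - [0,0,0,0.27,-0.804,0,0.5]

```text
time_s: 14.25
ee_pos: [613.3, -59.2, 124.3]
tcp_rot: [3.099, 0.513, -0.0]
force: [0.1, 0.3, -0.8]
width: 52.7
grasp_force: 31.8
```

Call:
step_arm:
  rows:
    - [0,0,0,0,0,0,0.5]
    - [0,0,0,0,0,0,0.5]
    - [0,0,0,0,0,0,0.5]
    - [0,0,0,0,0,0,0.5]
    - [0,0,0,0,0,0,0.5]

```text
time_s: 14.67
ee_pos: [612.9, -56.8, 124.5]
tcp_rot: [-3.099, -0.516, 0.0]
force: [-0.1, -0.6, -0.8]
width: 52.7
grasp_force: 31.8
```

```bash
python3 - <<'E'
from h import *
S=camera_info("side")
c=camera_info("wrist");w=get_image("wrist")[:,:,::-1].copy();s=get_image("side")[:,:,::-1].copy();o=observe();p=o["ee_pos"];print(p,o["width"],o["force"])
tz=p[2]-21.3
cv2.polylines(w,[circ(c,p[0],p[1],tz+50,27).round().astype(int)],True,(0,0,255),1)
e=circ(c,p[0],p[1],tz+50,27);print(e.min(0),e.max(0))
e2=circ(c,p[0]-1.9,p[1]-.65,tz+50,27);print(e2.min(0),e2.max(0))
cv2.polylines(s,[circ(S,p[0],p[1],tz,27).round().astype(int)],True,(0,0,255),1)
m=np.hstack([cv2.resize(s[130:290,280:440],(400,400),interpolation=cv2.INTER_CUBIC),cv2.resize(w[220:420,215:415],(400,400),interpolation=cv2.INTER_CUBIC)])
cv2.imwrite("pics/c2.png",m)
E
```

```text
[613.05211703 -57.11388508 124.49530692] 52.77519361294067 [ 0.08740016 -0.11096078  0.02134614]
[240.16171278 264.19131376] [392.41609553 399.72982559]
[240.47682154 269.82423131] [392.07905431 404.2055712 ]
```

View pics/c2.png

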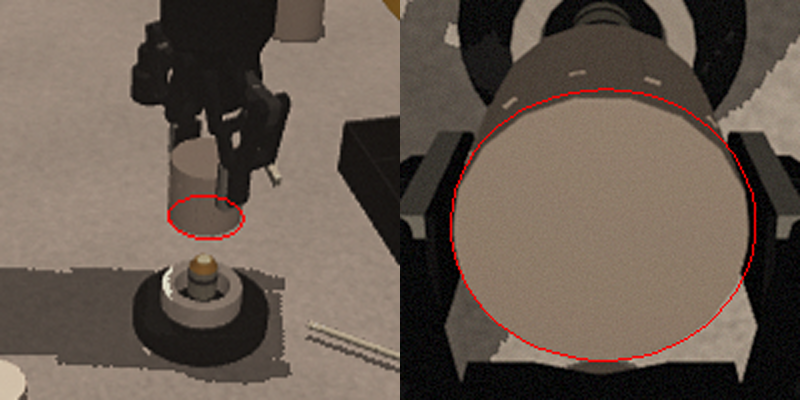

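Cap held upright with its open side down, at side crop (205,185), about 1 mm off the TCP. Correcting and lowering over the nose.

Call:
step_arm:
  rows:
    - [0,0,0,0.008,-0.008,0,0.5]
    - [0,0,0,0.008,-0.008,-0.08,0.5]
    - [0,0,0,0.008,-0.008,-0.16,0.5]
    - [0,0,0,0.008,-0.008,-0.23,0.5]
    - [0,0,0,0.008,-0.008,-0.3,0.5]

```text
time_s: 15.18
ee_pos: [613.7, -58.5, 86.8]
tcp_rot: [-3.099, -0.514, 0.002]
force: [-0.6, 0.4, -0.7]
width: 52.5
grasp_force: 31.8
```

Call:
step_arm:
  rows:
    - [0,0,0,0,0,-0.06,0.5]
    - [0,0,0,0,0,-0.11,0.5]
    - [0,0,0,0,0,-0.16,0.5]
    - [0,0,0,0,0,-0.2,0.5]
    - [0,0,0,0,0,-0.2,0.5]

```text
time_s: 15.6
ee_pos: [613.7, -58.6, 63.3]
tcp_rot: [-3.099, -0.514, 0.002]
force: [-1.4, 0.6, -1.1]
width: 52.5
grasp_force: 31.8
```

Call:
step_arm:
  rows:
    - [0,0,0,0,0,-0.005,0.5]
    - [0,0,0,0,0,-0.01,0.5]
    - [0,0,0,0,0,-0.015,0.5]
    - [0,0,0,0,0,-0.02,0.5]
    - [0,0,0,0,0,-0.02,0.5]

```text
time_s: 16.02
ee_pos: [614.1, -58.6, 62.1]
tcp_rot: [3.099, 0.514, 0.0]
force: [0.0, 0.5, -1.6]
width: 52.7
grasp_force: 31.8
```

Call:
step_arm:
  rows:
    - [0,0,0,0,0,-0.004,0.5]
    - [0,0,0,0,0,-0.008,0.5]
    - [0,0,0,0,0,-0.012,0.5]
    - [0,0,0,0,0,-0.012,0.5]
    - [0,0,0,0,0,-0.012,0.5]

```text
time_s: 16.43
ee_pos: [614.2, -58.7, 61.3]
tcp_rot: [3.099, 0.514, 0.001]
force: [-3.1, 1.0, 6.1]
width: 52.9
grasp_force: 32.4
```

Contact came at TCP 61.3, exactly the expected height for the cap on the ring. Releasing.

Call:
step_arm:
  rows:
    - [0,0,0,0,0,0.005,0.5]
    - [0,0,0,0,0,0.005,0.8]
    - [0,0,0,0,0,0.005,1]
    - [0,0,0,0,0,0.005,1]
    - [0,0,0,0,0,0.005,1]

```text
time_s: 16.85
ee_pos: [614.1, -58.6, 61.0]
tcp_rot: [-3.099, -0.514, 0.0]
force: [0.2, 0.8, 0.5]
width: 85.2
grasp_force: 0.0
```

Call:
step_arm:
  rows:
    - [0,0,0,0,0,0.03,1]
    - [0,0,0,0,0,0.2,1]
    - [0,0,0,0,0,0.45,1]
    - [0,0,0,0,0,0.7,1]
    - [0,0,0,0,0,0.95,1]

```text
time_s: 17.27
ee_pos: [613.9, -58.6, 176.7]
tcp_rot: [-3.099, -0.514, 0.0]
force: [1.4, -0.1, -1.2]
width: 85.6
grasp_force: 0.0
```

Call:
step_arm:
  rows:
    - [0,0,0,-0.15,0.2,0.1,1]
    - [0,0,0,-0.3,0.4,0.2,1]
    - [0,0,0,-0.45,0.6,0.3,1]
    - [0,0,0,-0.6,0.8,0.3,1]
    - [0,0,0,-0.7,1,0.3,1]

```text
time_s: 17.68
ee_pos: [528.9, 62.4, 212.3]
tcp_rot: [3.099, 0.514, 0.002]
force: [0.1, -0.0, 0.0]
width: 85.5
grasp_force: 0.0
```

Call:
step_arm:
  rows:
    - [0,0,0,0,0.2,0,1]
    - [0,0,0,0,0.3,0,1]
    - [0,0,0,0,0.3,0,1]
    - [0,0,0,0,0.3,0,1]
    - [0,0,0,0,0.3,0,1]

```text
time_s: 18.1
ee_pos: [530.5, 96.4, 211.0]
tcp_rot: [3.099, 0.513, -0.0]
force: [-0.5, -0.0, 0.1]
width: 85.5
grasp_force: 0.0
```

```bash
python3 - <<'E'
from h import *
s=get_image("side")[:,:,::-1];t=get_image("top")[:,:,::-1];print(observe()["ee_pos"])
cv2.imwrite("pics/f.png",np.hstack([cv2.resize(s[180:300,300:420],(400,400),interpolation=cv2.INTER_CUBIC),cv2.resize(t[165:235,290:360],(400,400),interpolation=cv2.INTER_CUBIC)]))
E
```

```text
[530.38911444  96.27597771 210.96042563]
```

View pics/f.png

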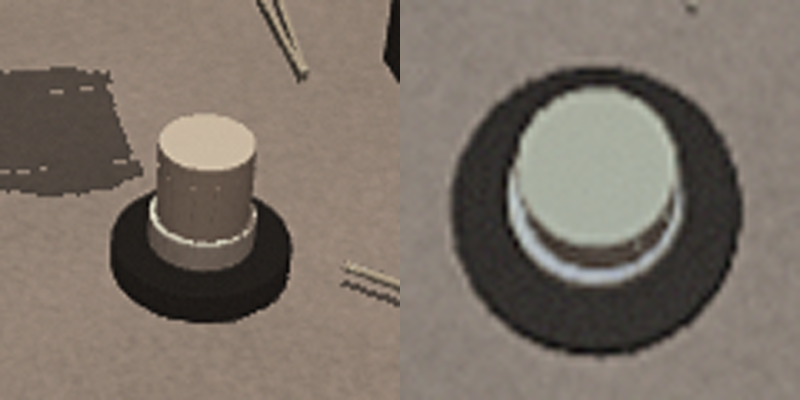

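The cap stands upright on the ring, roughly concentric with an even rim all round (side crop (205,190)). The robot is clear.

```bash
python3 -c "
from cell import *
print(job_done())"
```

```text
the job is handed in; nothing more can be done
None
```

The wide-hole ring lies flat on the base around the nose, the tall white cap stands upright on the ring, and the job was handed in at about 18 s with the arm clear.

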